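Flip a cabinet door front face up over a board edge

TASK

The cabinet door front on the bench lies on its face. Without picking it up or lifting it off the bench, push it flat along the bench until it meets the edge of the raised plywood board that faces it, then keep pushing its free edge so that it tips up against that edge and flips over, ending flat on the board with its raised field up. Leave everything else where it is.

Things in the scene. Friction and masses are not known exactly. Their poses are not given: they have to be found in the camera images.
- door: bare wooden cabinet door front to flip, 130 (x) x 110 (y) x 22 mm, about 0.15 kg, lying on its raised field. Origin at the centre of the underside as it starts; z points out of the flat back (up at the start, down when flipped); +y towards the board, within 17 degrees. A 6 mm plate (z 16 to 22 mm) on a raised field 98 x 78 x 16 mm: the plate overhangs by 16 mm all round, 16 mm above the bench, so a fingertip can hook under it
- door_center (a point): the centre of the door front, half-way through its thickness (11 mm above the origin); axes as the body's
- door_lead (a point): middle of the door front's edge that faces the board (55 mm along +y, 19 mm above the origin); axes as the body's. This edge meets the board
- door_trail (a point): middle of the door front's free edge, away from the board (55 mm along -y, 19 mm above the origin); axes as the body's. This edge is pushed and goes up and over; just past upright the door front may stay leaning on the board edge, so it must be pushed well over (some 45 degrees) before it falls
- board: fixed raised plywood board on the bench, 380 mm along its x, 310 mm along its y, 24 mm thick. Origin on the bench under the middle of the straight upright edge face that faces the door front; the board runs from y = 0 to y = +310 mm; +y points from that edge into the board, the way to push
- board_edge (a point): middle of that edge's upper corner, 24 mm above the bench; axes as the board's
- done_door: bystander: a smaller finished door front, 120 x 80 x 22 mm, lying face up at the back of the board
- jar: bystander: small paint jar, 48 mm across, 60 mm tall, on the board, about 135 mm along the board's -x from the middle and 110 mm in from the edge
- sanding_block: bystander: sanding block, 45 x 80 x 26 mm, on the board, about 145 mm along the board's +x and 110 mm in from the edge
- tape: bystander: roll of masking tape lying flat on the bench, 90 mm across, 24 mm tall, on the robot's side of the door front
- cup: bystander: white cup, 72 mm across, 85 mm tall, on the bench beyond the door front
- brush: bystander: paint brush lying on the bench
- knife: bystander: filling knife lying on the bench
There are look-alikes about, which are no part of the job. What is shaped like the door but red, turquoise or yellow is not meant.

How it is judged:
By the outcome, as a careful person would: the job done as asked, in the order asked, and still so for the second after the job is handed in, with the robot touching nothing.
It also fails if it takes over 58 s, if anything falls off the work surface, if the arm or the gripper's body presses on something with over 40 N, if the wrist force passes 120 N, or if a joint passes its speed limit or range.

ROBOT

A 6-joint arm with a two-finger parallel gripper is mounted at the origin on the work surface. World frame = base frame: x ahead of the robot, y to its left, z up, the work surface at z = 0. Lengths are in m, angles in degrees, forces in N, time in s.
With the tool pointing down it reaches from about 0.25 to 0.8 m from the base axis. Payload 8.5 kg.
Tool frame: the origin (TCP) lies at the very end of the fingers, on their centre line; the grasp point (between the pads) lies 19 mm behind it; z points along the fingers, y is the line along which they close (so a half turn about z gives the same grasp; the last joint's range is limited). The gripper opens to 85 mm and grips with 20 to 120 N. Pads are 22 mm wide; open, the fingers measure 114 mm over their backs; the gripper's body (76 mm by 85 mm) begins 54 mm behind the grasp point. The pads swing forward as they close: fully open they stand 13 mm farther back than shut.
Start: joints at [66.921, 13.648, -0.773, 75.585, 0, 90], TCP at [0.206, 0.483, 0.231] pointing down, gripper open.
Joint ranges: [-152.45, 152.45], [-59.26, 108.67], [-65.41, 83.53], [-104.44, 129.93], [-82.83, 76.93], [-180, 180]. Speed limits (degrees/s): [127.2, 127.2, 159.86, 180, 180, 180].

INTERFACE

Orientations are given as [roll, pitch, yaw] about the fixed x, y, z axes, in that order (R = Rz(yaw) Ry(pitch) Rx(roll)).
In Python, from station import observe, capture, camera_info, job_done, find_in gives the robot as it stands. The module is installed in compiled form; this text tells all that it offers.
- The arm moves only by the shell command python3 -m jog 'ROWS' [OPENING]. ROWS is JSON, a list of rows, each a list of 4 numbers: the shift along the tool's x, y, z in mm, then the turn about the tool's z in rad. A call has 1 to 12 rows; each row shifts and turns the commanded pose from where the row before left it, along the tool's axes as they then stand; what a row does not reach is not made up. A row lasts 1/10 s, in which the tool goes at most 50 mm and 8.59 degrees, less where a joint would pass 70% of its speed; a pose out of reach is approached as far as the arm can. A call with a gripper value outside its range is refused whole. OPENING is the gripper command: -1 is shut, 1 is fully open, values between are in proportion, set as the call begins (- or left out, the last holds). The fingers move at their own pace and stop on an object; the grip force is fixed at half the most. Time passes only in rows, so rows that do not move let the fingers close. It gives the time, the measured TCP pose, the force, the opening and the grip force at its end, in the units of the state.
- observe(): the state, without advancing time (a new reading comes with each control period).
- capture(name): name is "scene" or "top"; returns the picture (400x640x3 uint8, red, green, blue); there is no depth.
- camera_info(name): a dict with "fx", "fy", "cx", "cy" (pixels), "R" (3x3) and "t" (3): a world point X has camera coordinates R X + t. Camera axes: x right, y down, z forward; pixel columns grow to the right and rows downward; lengths in m; the calibration is good to about 2 mm. A picture is of the moment at which its call begins. camera_info takes no time and is no camera call.
- job_done(): hands the job in; it is judged then, once.
Trained networks look in the newest picture that a camera, given by its name, has taken for a name from the list of things; names that differ only in an ending like _2 or _b are one class to them, and where a whole thing is asked for, a point or a joint stands for the part that bears it (a point fixed in the world has none). Each returns a list of dicts, best first, with "p" (0 to 1); they miss things now and then, are a little off and sometimes report something else, mostly with a low value. They report only what shows in the picture. A call takes as long as a camera call. They do not tell look-alikes from the thing itself.
- find_in(query, camera): "at" ([x, y, z] in m, in world coordinates, good to about 4 mm: the middle of the surface that is visible of it).
The state is a dict: "clock": time; "joint_positions": joint angles; "joint_vel": joint speeds; "tau": joint torques, N m; "eef_pos": TCP position; "ee_rot": TCP orientation; "force": force on the tool from outside, world axes, zero at the start; "moment": the same for the moment, N m; "grip_width": finger opening in m; "grip_force": force on a finger pad.
Only numpy, scipy, OpenCV 4.12 (cv2) and the standard library are available. Lean on these libraries where they do the work, as an engineer would, in place of code of your own. Each camera call takes 0.05 s, during which the arm holds its last target. There are 200 camera calls.

## Working session

There is one attempt and no reset: what is moved stays moved. The work goes in short steps, Python scripts to look and compute and a shell command to move; the robot and the scene stay as the last step left them, time stands still between calls to the robot, and variables do not carry over. Pictures are saved under pics/ and viewed, at most 10 in all, crops included, and the job is handed in when it is done.

```bash
mkdir -p pics; python3 - <<'E'
from station import *
import cv2
for n in("scene","top"):
    im=capture(n); cv2.imwrite(f"pics/{n}0.png",im[:,:,::-1])
for q in("door","board","board_edge","door_lead","door_trail","tape","cup","jar","sanding_block"):
    for c in ("top","scene"):
        print(q,c,[(d["at"],round(d["p"],2)) for d in find_in(q,c)])
o=observe();print(o["clock"],o["eef_pos"],o["ee_rot"],o["grip_width"],camera_info("top"))
E
```

```text
door top [([0.1975, 0.3338, 0.0206], 0.87), ([0.8022, -0.2183, 0.0229], 0.83), ([0.4967, -0.081, 0.0235], 0.77), ([0.2538, -0.2309, 0.0203], 0.77), ([0.6366, -0.2106, 0.0174], 0.62)]
door scene [([0.5067, -0.0769, 0.0221], 0.93), ([0.1984, 0.341, 0.0205], 0.93), ([0.8115, -0.2136, 0.024], 0.78)]
board top [([0.4828, 0.1935, 0.0242], 0.8)]
board scene [([0.5328, 0.2013, 0.0229], 0.71)]
board_edge top [([0.4786, 0.1962, 0.0258], 0.95), ([0.4416, -0.2372, 0.0036], 0.58)]
board_edge scene [([0.5236, 0.1988, 0.023], 0.91), ([0.638, -0.0737, 0.0513], 0.69), ([0.442, -0.2294, 0.0017], 0.17)]
door_lead top [([0.4965, -0.0765, 0.0246], 0.89), ([0.799, -0.2189, 0.0221], 0.86), ([0.1979, 0.3408, 0.0256], 0.86), ([0.2583, -0.2309, 0.0252], 0.66)]
door_lead scene [([0.5033, -0.0747, 0.0192], 0.92), ([0.8126, -0.215, 0.0254], 0.88), ([0.2648, -0.2242, 0.0275], 0.8)]
door_trail top [([0.2546, -0.2306, 0.019], 0.91), ([0.806, -0.2207, 0.0221], 0.78), ([0.4959, -0.0764, 0.024], 0.58), ([0.4416, -0.2374, 0.002], 0.23)]
door_trail scene [([0.5051, -0.075, 0.0214], 0.78), ([0.8104, -0.2114, 0.0222], 0.6
[... 164 characters left out ...]
cup top [([0.6661, -0.0741, 0.0338], 0.78)]
cup scene [([0.64, -0.0715, 0.0554], 0.93), ([0.361, -0.0438, 0.0169], 0.65)]
jar top [([0.3626, 0.1651, 0.0859], 0.66)]
jar scene [([0.3733, 0.1713, 0.0696], 0.55)]
sanding_block top []
sanding_block scene [([0.6527, 0.1768, 0.0506], 0.82)]
1.0 [0.20577674 0.48295105 0.2312978 ] [-1.79996974e+02  1.11694131e-03  1.56922023e+02] 0.08565478899369902 {'fx': 381.3925986823686, 'fy': 381.3925986823686, 'cx': 324.02327555418617, 'cy': 199.5167235008294, 'R': array([[-0.01282778, -0.99980013, -0.01533452],
       [-0.99725999,  0.01390957, -0.07265704],
       [ 0.07285582,  0.01436047, -0.99723909]]), 't': array([-0.02817944,  0.49133073,  1.05086959])}
```

View pics/top0.png

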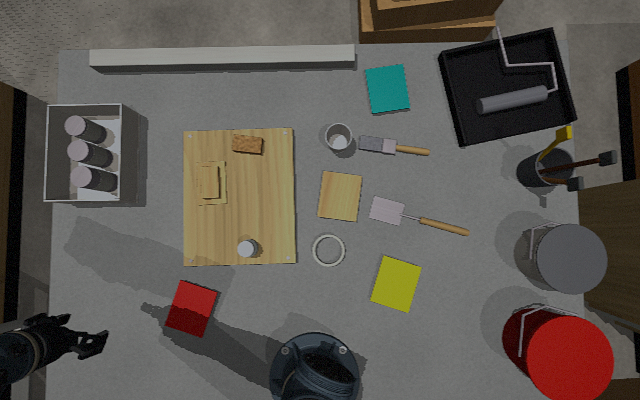

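View pics/scene0.png

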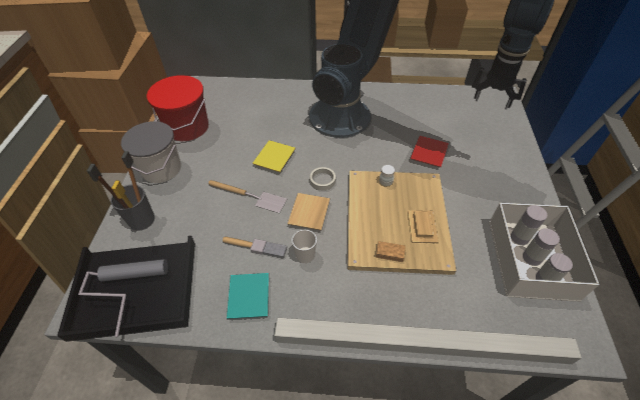

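The candidates in the top view are wood (340,196), red (191,308), turquoise (388,88) and yellow (396,284). Only the wood one is bare, and it faces the board edge at column ~296. I'll confirm it in one crop and measure its corners.

```bash
cat > h.py <<'E'
import numpy as np, cv2
from station import *
def ray(n,uv,z):
    c=camera_info(n);R=np.array(c["R"]);t=np.array(c["t"])
    o=-R.T@t; d=R.T@np.array([(uv[0]-c["cx"])/c["fx"],(uv[1]-c["cy"])/c["fy"],1])
    return o+d*(z-o[2])/d[2]
def wood(im):
    h=cv2.cvtColor(im,cv2.COLOR_RGB2HSV)
    return cv2.inRange(h,(10,70,110),(28,190,255))
def rect(n,m,box,z):
    x0,y0,x1,y1=box; k=np.zeros_like(m);k[y0:y1,x0:x1]=m[y0:y1,x0:x1]
    k=cv2.morphologyEx(k,cv2.MORPH_OPEN,np.ones((3,3)))
    cs=cv2.findContours(k,0,2)[0];c=max(cs,key=cv2.contourArea)
    P=np.array([ray(n,p[0],z)[:2] for p in c])*1000
    return cv2.minAreaRect(P.astype(np.float32)),c
E
python3 - <<'E'
from h import *
im=capture("top");m=wood(im)
for b,z in(((310,160,370,230),.022),((175,120,302,275),.024)):
    r,c=rect("top",m,b,z);print(r,cv2.boxPoints(r).round().tolist())
    cv2.drawContours(im,[c],-1,(255,0,0),1)
cv2.imwrite("pics/crop.png",cv2.resize(im[120:275,230:430],None,fx=4,fy=3.8,interpolation=cv2.INTER_CUBIC)[:,:,::-1])
E
```

```text
((500.8481140136719, -77.71336364746094), (110.2662353515625, 129.3450469970703), 81.42986297607422) [[429.0, -123.0], [557.0, -142.0], [573.0, -33.0], [445.0, -14.0]]
((504.3212890625, 205.29962158203125), (378.8223876953125, 309.3522033691406), 1.0288962125778198) [[312.0, 357.0], [318.0, 47.0], [696.0, 54.0], [691.0, 363.0]]
```

View pics/crop.png

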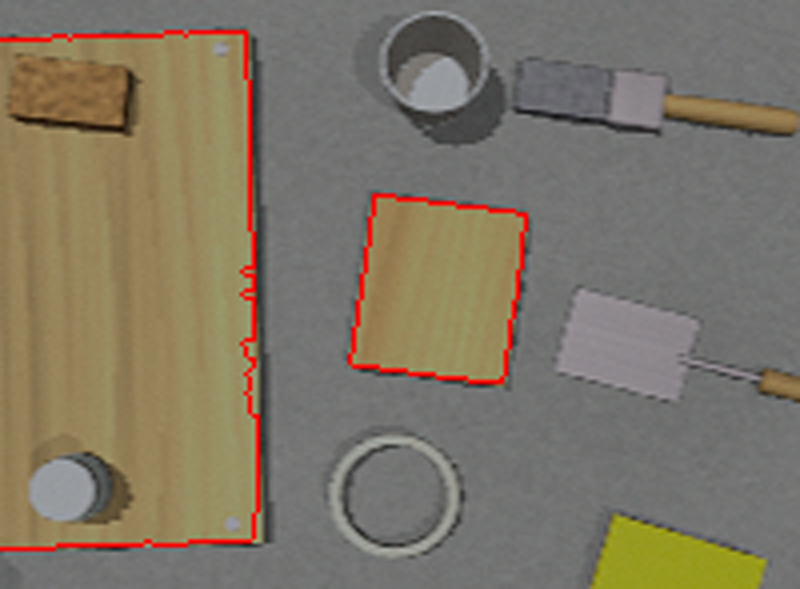

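The crop confirms the bare wood door, with the top-view contour fitting 129 x 110 mm at yaw -8.4°. The board edge runs (318,47) to (696,54) mm at yaw 1.0°. Before descending I'll turn, traverse high, and measure how close the knife blade is.

```bash
python3 - <<'E'
from h import *
for p in((374,195),(405,200),(399,221),(369,216),(438,222)): print(p,(ray("top",p,.002)*1000).round())
E
python3 -m jog '[[0,0,0,0.146],[0,0,0,0.146],[0,0,0,0.146],[0,0,0,0.146],[0,0,0,0.146],[0,0,0,0.146],[0,0,0,0.146],[0,0,0,0.146],[0,0,0,0.146]]' 0
python3 -m jog '[[-25,16,0,0],[-25,16,0,0],[-25,16,0,0],[-25,16,0,0],[-25,16,0,0],[-25,16,0,0],[-25,16,0,0],[-25,16,0,0],[-25,16,0,0],[-25,16,0,0],[-25,16,0,0],[-25,16,0,0]]'
python3 -m jog '[[-25,16,0,0],[-25,16,0,0],[-25,16,0,0],[-25,16,0,0],[-25,16,0,0],[-25,16,0,0],[-25,16,0,0],[-25,16,0,0],[-25,16,0,0],[-25,16,0,0],[-25,16,0,0],[0,0,0,0]]'
```

```text
(374, 195) [ 503. -177.    2.]
(405, 200) [ 487. -264.    2.]
(399, 221) [ 428. -245.    2.]
(369, 216) [ 444. -161.    2.]
(438, 222) [ 424. -355.    2.]
clock: 1.95
eef_pos: [0.2058, 0.4829, 0.2313]
ee_rot: [-180.0, 0.0, 81.3]
force: [-0.2, -0.1, -0.1]
grip_width: 0.0427
grip_force: 0.0
clock: 3.15
eef_pos: [0.3524, 0.1571, 0.2315]
ee_rot: [180.0, -0.0, 81.6]
force: [-0.1, 0.8, -1.1]
grip_width: 0.0432
grip_force: 0.0
clock: 4.35
eef_pos: [0.4874, -0.1421, 0.2309]
ee_rot: [180.0, 0.0, 81.5]
force: [-0.1, 0.6, 0.3]
grip_width: 0.0429
grip_force: 0.0
```

```bash

python3 -m jog '[[-9,7,0,0],[0,0,30,0],[0,0,30,0],[0,0,30,0],[0,0,30,0],[0,0,30,0],[0,0,30,0],[0,0,15,0],[0,0,10,0],[0,0,0,0]]'
python3 - <<'E'
from h import *
a=capture("top");b=capture("scene")
cv2.imwrite("pics/a.png",np.vstack([cv2.resize(a[140:260,280:440],(640,480)),])[:,:,::-1])
cv2.imwrite("pics/b.png",cv2.resize(b[150:270,230:390],(800,600),interpolation=cv2.INTER_CUBIC)[:,:,::-1])
E
```

```text
clock: 5.35
eef_pos: [0.4912, -0.1489, 0.0255]
ee_rot: [-179.9, -0.0, 81.7]
force: [0.3, -0.1, 0.2]
grip_width: 0.0429
grip_force: 0.0
```

View pics/b.png

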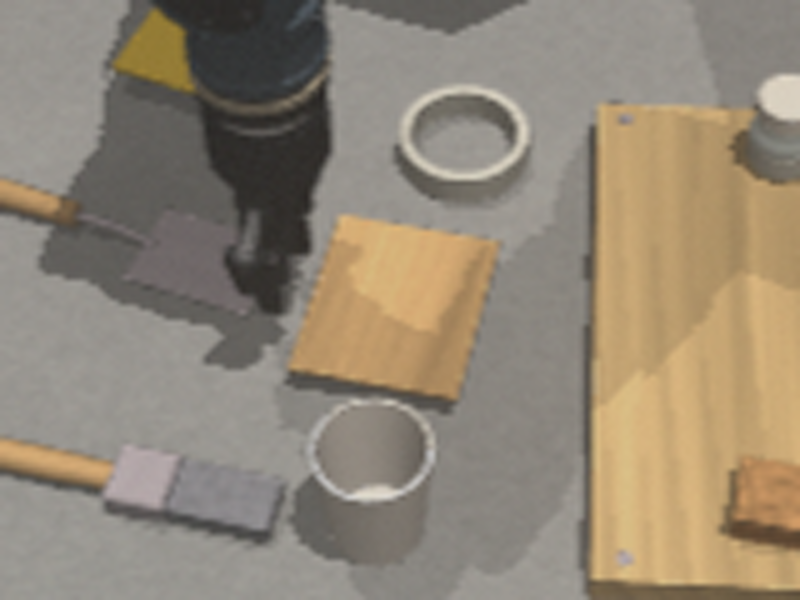

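The fingers stand in the gap between the knife blade and the door's trailing edge (tip near (265,290) in the crop), and the way to the board is clear. I'll lower and push, turning 9.4° into line with the board.

```bash

python3 -m jog '[[0,0,9,0],[0,0,9,0],[0,0,0,0],[4,0,0,0],[4,0,0,0],[5,0,0,0],[5,0,0,0],[5,0,0,0.02],[5,0,0,0.02],[5,0,0,0.02],[5,0,0,0.02]]'
python3 -m jog '[[5,0,0,0.02],[5,0,0,0.02],[5,0,0,0.02],[5,0,0,0.02],[3,0,0,0.01],[3,0,0,0],[3,0,0,0],[0,0,0,0]]'
python3 - <<'E'
from h import *
im=capture("top");cv2.imwrite("pics/c.png",cv2.resize(im[140:260,240:400],(800,600),interpolation=cv2.INTER_CUBIC)[:,:,::-1])
E
```

```text
clock: 6.55
eef_pos: [0.498, -0.1115, 0.0084]
ee_rot: [180.0, 0.0, 77.0]
force: [-0.6, -1.8, 0.4]
grip_width: 0.0429
grip_force: 0.5
clock: 7.35
eef_pos: [0.5063, -0.0846, 0.0084]
ee_rot: [179.9, 0.1, 71.9]
force: [-0.2, -5.1, -0.2]
grip_width: 0.0427
grip_force: 2.3
```

View pics/c.png

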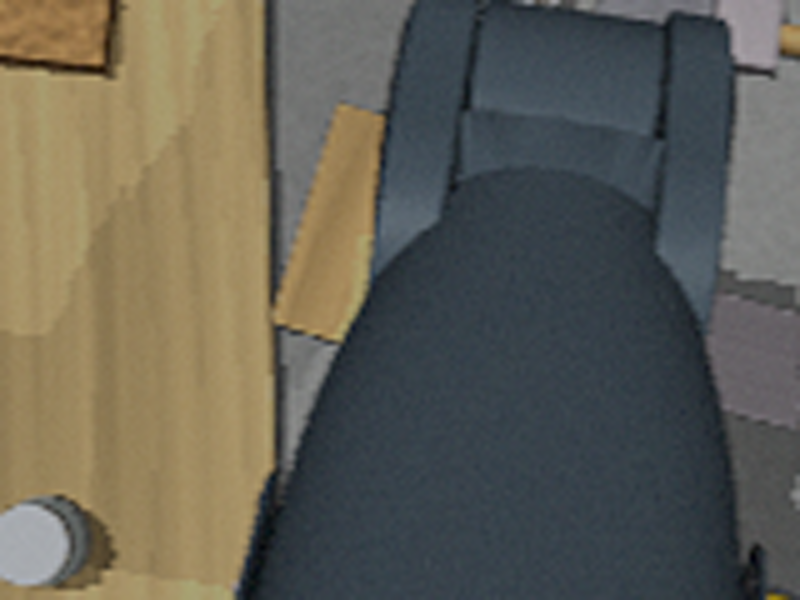

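I turned the wrong way: the door is now at about -18°, with its left corner at the board ((275,320) in the crop). Turning the tool back the other way, with light pressure, will square it up.

```bash

python3 -m jog '[[0,0,0,-0.04],[0,0,0,-0.04],[0,0,0,-0.04],[1,0,0,-0.04],[1,0,0,-0.04],[1,0,0,-0.04],[1,0,0,-0.04],[1,0,0,-0.03],[1,0,0,-0.02],[0,0,0,0]]'
python3 - <<'E'
from h import *
im=capture("top");cv2.imwrite("pics/d.png",cv2.resize(im[140:260,240:400],(800,600),interpolation=cv2.INTER_CUBIC)[:,:,::-1])
for p in ((307.6,161),(295,204)): print(ray("top",p,.022)*1000)
b=capture("scene");cv2.imwrite("pics/e.png",cv2.resize(b[150:270,250:410],(800,600),interpolation=cv2.INTER_CUBIC)[:,:,::-1])
E
```

```text
clock: 8.4
eef_pos: [0.5118, -0.0826, 0.0102]
ee_rot: [179.5, 0.5, 90.6]
force: [10.7, -21.7, -0.1]
grip_width: 0.0428
grip_force: 9.8
[599.8541618    9.98559918  22.        ]
[479.17667441  46.35270609  22.        ]
```

View pics/e.png

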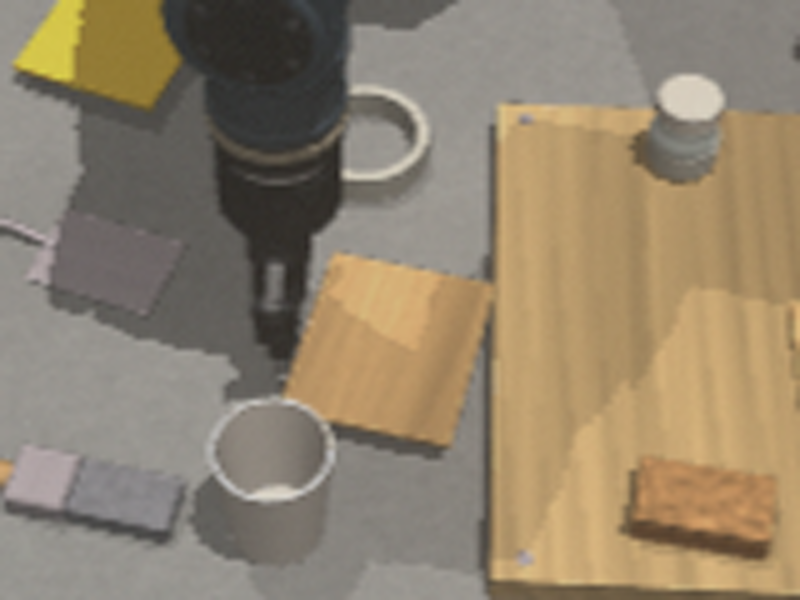

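The scene crop shows the door skewed about -15°, left lead corner on the board (490,290), and its right side close to the cup. I'll back off, lift, and measure again.

```bash

python3 -m jog '[[-5,0,0,0],[-5,0,-5,0],[0,0,-30,0],[-10,0,-30,0],[-20,0,-20,0],[0,0,0,0]]'
cat >> h.py <<'E'
def door(n="scene",seed=(330,215),z=.022,lo=(8,70,60)):
    im=capture(n);h=cv2.cvtColor(im,cv2.COLOR_RGB2HSV);m=cv2.inRange(h,lo,(30,220,255))
    m=cv2.morphologyEx(m,cv2.MORPH_OPEN,np.ones((3,3)))
    N,l,s,c=cv2.connectedComponentsWithStats(m,connectivity=4)
    k=(l==l[seed[1],seed[0]]).astype(np.uint8)
    c=max(cv2.findContours(k,0,2)[0],key=cv2.contourArea)
    P=np.array([ray(n,p[0],z)[:2] for p in c])*1000
    r=cv2.minAreaRect(P.astype(np.float32))
    print([np.round(x,1) for x in r],cv2.boxPoints(r).round().tolist(),len(c))
    return im,c
E
python3 - <<'E'
from h import *
im,c=door(); door("top",(300,180))
print([(d["at"],round(d["p"],2)) for d in find_in("door","scene")],[(d["at"],round(d["p"],2)) for d in find_in("cup","scene")])
cam=camera_info("scene")
for y in(0,-110,-36): print()
cv2.drawContours(im,[c],-1,(255,0,0),1)
cv2.imwrite("pics/f.png",cv2.resize(im[150:270,250:410],(800,600),interpolation=cv2.INTER_CUBIC)[:,:,::-1])
E
```

```text
clock: 9.1
eef_pos: [0.5085, -0.1196, 0.0962]
ee_rot: [179.7, 0.1, 90.7]
force: [0.5, -0.3, -0.1]
grip_width: 0.0425
grip_force: 0.0
[array([509.5, 141.8]), array([391.8, 439.2]), np.float64(1.2)] [[309.0, 357.0], [318.0, -82.0], [710.0, -74.0], [701.0, 365.0]] 149
[array([505.5, 144.7]), array([379.7, 431.4]), np.float64(1.1)] [[312.0, 357.0], [320.0, -75.0], [699.0, -68.0], [691.0, 364.0]] 107
[([0.2766, -0.2474, 0.0173], 0.94), ([0.5324, -0.0105, 0.0225], 0.84), ([0.1973, 0.3386, 0.0232], 0.71), ([0.8091, -0.2154, 0.0256], 0.7)] [([0.6398, -0.0717, 0.0536], 0.7)]
```

View pics/f.png

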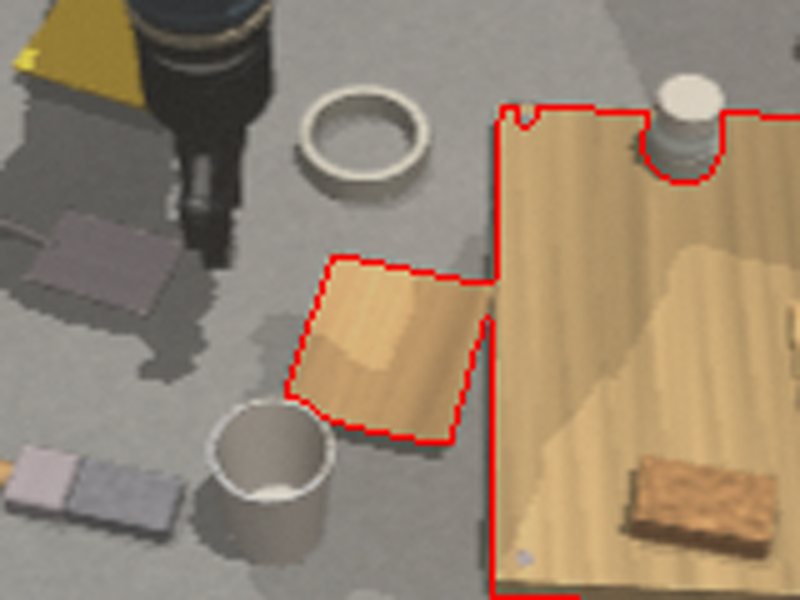

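```bash
python3 - <<'E'
from h import *
P=[(ray("scene",(250+a/5,150+b/5),.022)[:2]*1000).round(1) for a,b in((331,257),(493,284),(450,442),(287,395))]
print(P)
d=P[1]-P[0];e=P[2]-P[1];print(np.linalg.norm(d),np.linalg.norm(e),np.degrees(np.arctan2(-d[0],d[1])),np.degrees(np.arctan2(e[1],e[0])),(P[0]+P[2])/2)
E
```

```text
[array([463. , -56.1]), array([478.2,  50.7]), array([602.7,  28.4]), array([574.9, -74.4])]
107.8762253696337 126.48138202913509 -8.100057375518645 -10.154932105975435 [532.85 -13.85]
```

```bash

python3 -m jog '[[35,9,0,0],[35,9,0,0],[35,8,0,0.09],[0,0,0,0.09],[0,0,30,0],[0,0,25,0],[0,0,10,0],[0,0,4,0],[0,0,0,0]]'
python3 -m jog '[[0,0,3,0],[0,0,0,0]]'
```

```text
clock: 10.2
eef_pos: [0.5311, -0.0125, 0.024]
ee_rot: [-179.9, 0.0, 80.5]
force: [0.3, 0.2, 0.8]
grip_width: 0.0427
grip_force: 0.0
clock: 10.4
eef_pos: [0.5319, -0.0128, 0.0218]
ee_rot: [179.9, -0.0, 80.5]
force: [-0.1, 0.5, -0.8]
grip_width: 0.0428
grip_force: 0.0
```

```bash

python3 -m jog '[[0,0,2,0],[0,0,0,0]]'|grep -E "pos|force"
python3 -m jog '[[0,0,2,0],[0,0,0,0]]'|grep -E "pos|force"
```

```text
eef_pos: [0.5321, -0.0128, 0.0202]
force: [-0.8, 0.9, 5.5]
grip_force: 2.9
eef_pos: [0.5321, -0.0128, 0.0201]
force: [-8.1, 0.2, 30.0]
grip_force: 14.8
```

```bash

python3 -m jog '[[0,0,-1,0],[0,0,0,0],[0,-2,0,-0.01],[0,-3,0,-0.02],[0,-3,0,-0.02],[0,-3,0,-0.02],[0,-3,0,-0.02]]'|grep -E "pos|force|rot"
python3 -m jog '[[0,-3,0,-0.02],[0,-3,0,-0.02],[0,-3,0,-0.02],[0,-3,0,-0.02],[0,-2,0,-0.01],[0,0,0,0]]'|grep -E "pos|force|rot"
python3 - <<'E'
from h import *
im=capture("scene")
print([(d["at"],round(d["p"],2)) for d in find_in("door","scene")])
cv2.imwrite("pics/g.png",cv2.resize(im[150:270,250:410],(800,600),interpolation=cv2.INTER_CUBIC)[:,:,::-1])
E
```

```text
eef_pos: [0.5209, -0.011, 0.0203]
ee_rot: [179.6, -0.0, 85.7]
force: [4.9, -0.1, 7.8]
grip_force: 4.2
eef_pos: [0.5066, -0.0104, 0.0203]
ee_rot: [179.6, 0.0, 90.8]
force: [4.3, 0.2, 9.7]
grip_force: 4.9
[([0.81, -0.2154, 0.0255], 0.94), ([0.2591, -0.2252, 0.0176], 0.86), ([0.2007, 0.3391, 0.0218], 0.84), ([0.5241, -0.012, 0.025], 0.66), ([0.5262, 0.2017, 0.0225], 0.62)]
```

View pics/g.png

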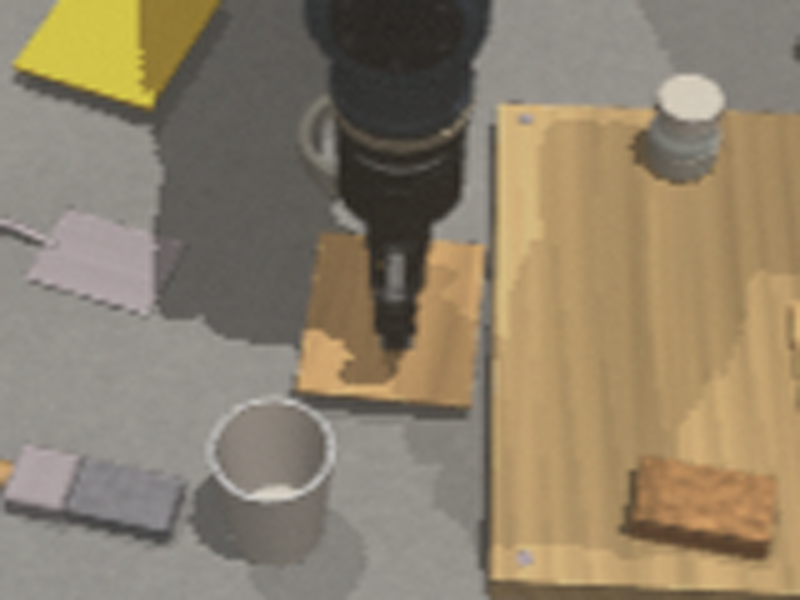

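The drag worked: the door now lies almost parallel to the board, clear of the cup. Its corners are at (318,233), (482,245), (468,408) and (297,390) in the crop. I'll go behind the trailing edge and push it home.

```bash
python3 - <<'E'
from h import *
P=[(ray("scene",(250+a/5,150+b/5),.022)[:2]*1000).round(1) for a,b in((318,233),(483,245),(468,408),(297,390))]
print(P)
E
python3 -m jog '[[0,0,-15,0],[0,0,-20,0],[-30,0,0,0],[-30,0,0,0],[-23,0,0,0],[0,0,20,0],[0,0,20,0],[0,0,8,0],[0,0,0,0]]'|grep -E "pos|force|rot"
python3 -m jog '[[4,0,0,0],[4,0,0,0],[4,0,0,0],[2,0,0,0],[0,0,0,0]]'|grep -E "clock|pos|force|rot"
```

```text
[array([443.2, -66.4]), array([446. ,  43.1]), array([576.8,  38.4]), array([570.7, -68.5])]
eef_pos: [0.504, -0.0932, 0.0046]
ee_rot: [-179.9, -0.0, 90.8]
force: [-0.0, 0.2, 0.4]
grip_force: 0.0
clock: 13.6
eef_pos: [0.5048, -0.0789, 0.0057]
ee_rot: [180.0, 0.0, 90.8]
force: [0.4, -0.2, 0.1]
grip_force: 0.0
```

```bash

python3 -m jog '[[2,0,0,0],[2,0,0,0],[2,0,0,0],[2,0,0,0],[0,0,0,0]]'|grep -E "clock|pos|force|rot"
python3 -m jog '[[1,0,0,0],[1,0,0,0],[0,0,0,0]]'|grep -E "clock|pos|force|rot"
```

```text
clock: 14.1
eef_pos: [0.5043, -0.071, 0.0053]
ee_rot: [-180.0, -0.0, 90.8]
force: [0.1, 0.3, 0.4]
grip_force: 0.0
clock: 14.4
eef_pos: [0.5047, -0.0699, 0.0054]
ee_rot: [180.0, 0.1, 90.8]
force: [0.7, -4.6, -1.3]
grip_force: 2.4
```

```bash

python3 -m jog '[[1,0,0,0],[1,0,0,0],[0,0,0,0]]'|grep -E "clock|pos|force|rot"
python3 -m jog '[[1,0,0,0],[1,0,0,0],[0,0,0,0]]'|grep -E "clock|pos|force|rot"
python3 - <<'E'
from h import *
im=capture("scene")
cv2.imwrite("pics/i.png",cv2.resize(im[150:270,250:410],(800,600),interpolation=cv2.INTER_CUBIC)[:,:,::-1])
h=cv2.cvtColor(im,cv2.COLOR_RGB2GRAY)
print([(d["at"],round(d["p"],2)) for d in find_in("door","scene")][:5])
print([(d["at"],round(d["p"],2)) for d in find_in("door_lead","scene")][:5])
E
```

```text
clock: 14.7
eef_pos: [0.5047, -0.0698, 0.0055]
ee_rot: [180.0, 0.3, 90.7]
force: [0.9, -13.8, -0.7]
grip_force: 7.5
clock: 15.0
eef_pos: [0.5047, -0.0696, 0.0055]
ee_rot: [180.0, 0.5, 90.7]
force: [-1.2, -24.9, -1.2]
grip_force: 12.5
[([0.2655, -0.228, 0.0203], 0.93), ([0.8127, -0.2135, 0.025], 0.89), ([0.5098, -0.0012, 0.0213], 0.81), ([0.1986, 0.341, 0.0238], 0.66), ([0.5249, 0.1999, 0.0233], 0.53)]
[([0.8132, -0.214, 0.0225], 0.9), ([0.2022, 0.3352, 0.0209], 0.88), ([0.2691, -0.2258, 0.0272], 0.85), ([0.5084, -0.0068, 0.02], 0.63)]
```

Door is jammed flat against the board edge (25 N). Now lift the trailing edge by friction in small steps.

```bash

python3 -m jog '[[-1,0,0,0],[0,0,-2,0],[0,0,-2,0],[0,0,-2,0],[0,0,0,0]]'|grep -E "clock|pos|force|rot"
python3 -m jog '[[0,0,-2,0],[0,0,-2,0],[0,0,0,0]]'|grep -E "clock|pos|force|rot"
```

```text
clock: 15.65
eef_pos: [0.5047, -0.0696, 0.0117]
ee_rot: [180.0, 0.4, 90.7]
force: [-0.4, -18.6, -0.2]
grip_force: 9.5
clock: 15.95
eef_pos: [0.5047, -0.0694, 0.0158]
ee_rot: [180.0, 0.4, 90.7]
force: [0.7, -18.0, 0.4]
grip_force: 9.0
```

```bash
cat > cmp.py <<'E'
from h import *
import sys
im=capture("scene");n=cv2.resize(im[175:250,285:365],(400,600),interpolation=cv2.INTER_CUBIC)[:,:,::-1]
n=cv2.resize(im[180:245,295:360],(400,400),interpolation=cv2.INTER_CUBIC)[:,:,::-1]
o=cv2.imread("pics/i.png");o=cv2.resize(o,(160,120),interpolation=cv2.INTER_AREA)[30:95,45:110]
o=cv2.resize(o,(400,400),interpolation=cv2.INTER_CUBIC)
cv2.imwrite(sys.argv[1],np.hstack([o,n]))
E
python3 cmp.py pics/j.png
```

```text
(no output)
```

View pics/j.png

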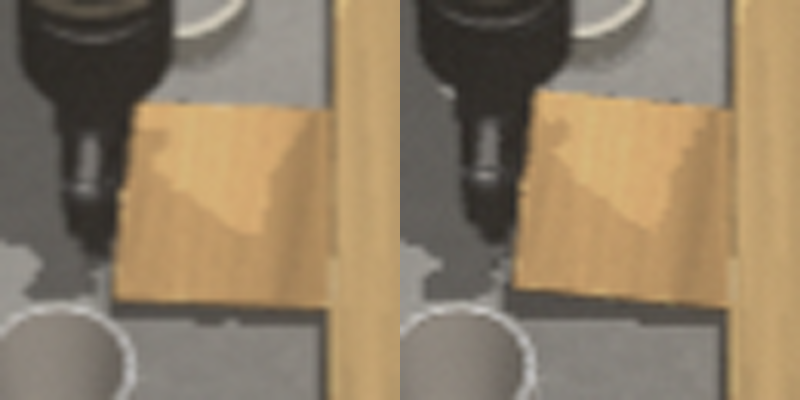

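The trailing edge is rising with the fingers (right-hand panel, its corners up by ~10 px) and the lead edge stays on the board. I'll follow the arc.

```bash

python3 -m jog '[[0,0,-3,0],[0.5,0,-3,0],[0.5,0,-3,0],[0,0,0,0]]'|grep -E "pos|force"
python3 -m jog '[[0.5,0,-3,0],[0.7,0,-3,0],[0.8,0,-3,0],[0,0,0,0]]'|grep -E "pos|force"
python3 -m jog '[[1,0,-3,0],[1,0,-3,0],[1,0,-3,0],[0,0,0,0]]'|grep -E "pos|force"
```

```text
eef_pos: [0.5048, -0.0684, 0.025]
force: [-0.3, -17.6, 1.6]
grip_force: 9.2
eef_pos: [0.5048, -0.0667, 0.0341]
force: [-0.4, -20.5, 4.1]
grip_force: 9.9
eef_pos: [0.5048, -0.0641, 0.0434]
force: [-2.2, -22.8, 6.8]
grip_force: 11.0
```

```bash

python3 -m jog '[[1,0,-3,0],[1.2,0,-3,0],[1.3,0,-3,0],[1.4,0,-3,0],[0,0,0,0]]'|grep -E "pos|force"
python3 -m jog '[[1.6,0,-3,0],[1.8,0,-3,0],[2,0,-3,0],[2,0,-3,0],[0,0,0,0]]'|grep -E "pos|force"
python3 -m jog '[[2.2,0,-3,0],[2.4,0,-3,0],[2.5,0,-3,0],[2.7,0,-3,0],[0,0,0,0]]'|grep -E "clock|pos|force"
```

```text
eef_pos: [0.5048, -0.0592, 0.0556]
force: [-3.0, -22.4, 9.5]
grip_force: 11.3
eef_pos: [0.5045, -0.0488, 0.0671]
force: [-0.9, -7.4, 4.9]
grip_force: 4.5
clock: 18.7
eef_pos: [0.504, -0.0376, 0.0785]
force: [-0.1, -0.0, 1.0]
grip_force: 0.0
```

```bash
python3 - <<'E'
from h import *
for c in("scene","top"):
    im=capture(c); cv2.imwrite(f"pics/k_{c}.png",im[:,:,::-1])
    for q in ("door","door_trail","door_lead"):
        print(c,q,[(d["at"],round(d["p"],2)) for d in find_in(q,c) if .4<d["at"][0]<.62])
o=observe();print(o["force"],o["eef_pos"])
# compare bench colour profile just under the door: scene image HSV hue mask along column through door, old vs new
a=cv2.imread("pics/k_scene.png");h=cv2.cvtColor(a,cv2.COLOR_BGR2HSV);m=cv2.inRange(h,(8,70,60),(30,220,255))
for r in range(180,250,4): print(r,''.join('#' if v else '.' for v in m[r,290:375]))
E
```

```text
scene door [([0.5121, -0.0094, 0.0226], 0.93)]
scene door_trail [([0.5137, -0.0061, 0.0193], 0.72)]
scene door_lead [([0.5149, -0.0072, 0.0219], 0.92), ([0.444, -0.2311, -0.0002], 0.32)]
top door []
top door_trail []
top door_lead []
[-0.15323743 -0.53900335 -0.21570204] [ 0.50389347 -0.03825263  0.0782037 ]
180 ...........................................................##########################
184 ...........................................................##########################
188 ...........................................................##########################
192 ...........................................................##########################
196 .......................##..................................##########################
200 ......................####........######################...##########################
204 ......................#####.......######################...##########################
208 ......................##################################..###########################
212 .....................###################################..###########################
216 .....................###################################..###########################
220 .....................###################################..###########################
224 ....................###################################...###########################
228 ....................###################################...###########################
232 ..........................................................###########################
236 ..........................................................###########################
240 ..........................................................###########################
244 ..........................................................###########################
248 ..........................................................###########################
```

The trailing edge slipped off below the fingertip at ~35°: the preload was high, and the lead edge then dropped down the board face. The door lies flat again about 8 mm from the board. I'll retry with a deeper tip, lighter push and the corrected arc.

```bash

python3 -m jog '[[-30,0,0,0],[-30,0,0,0],[-4,0,0,0],[0,0,30,0],[0,0,30,0],[0,0,12,0],[0,0,3,0],[0,0,0,0],[4,0,0,0],[4,0,0,0],[4,0,0,0],[0,0,0,0]]'|grep -E "pos|force"
python3 -m jog '[[3,0,0,0],[3,0,0,0],[3,0,0,0],[3,0,0,0],[3,0,0,0],[2,0,0,0],[2,0,0,0],[0,0,0,0]]'|grep -E "pos|force"
```

```text
eef_pos: [0.5049, -0.0896, 0.0038]
force: [0.5, -0.2, 0.3]
grip_force: 0.0
eef_pos: [0.5044, -0.0709, 0.0033]
force: [-0.7, 0.1, -0.1]
grip_force: 0.0
```

```bash

python3 -m jog '[[1,0,0,0],[1,0,0,0],[0,0,0,0]]'|grep -E "pos|force"
python3 -m jog '[[1,0,0,0],[0.5,0,0,0],[0,0,0,0]]'|grep -E "pos|force"
```

```text
eef_pos: [0.5048, -0.0699, 0.0034]
force: [1.3, -4.5, -0.8]
grip_force: 2.4
eef_pos: [0.5048, -0.0698, 0.0035]
force: [0.9, -10.9, 0.1]
grip_force: 6.1
```

```bash

python3 -m jog '[[0,0,-3,0],[0,0,-3,0],[0,0,-3,0],[0,0,-3,0],[0,0,-3,0],[0,0,0,0]]'|grep -E "pos|force"
python3 -m jog '[[0.5,0,-3,0],[0.5,0,-3,0],[0.7,0,-3,0],[0.9,0,-3,0],[0,0,0,0]]'|grep -E "pos|force"
```

```text
eef_pos: [0.5048, -0.0692, 0.0188]
force: [-0.1, -8.5, 0.7]
grip_force: 4.4
eef_pos: [0.5048, -0.0672, 0.031]
force: [-0.6, -11.4, 2.3]
grip_force: 6.1
```

```bash
cat > chk.py <<'E'
from h import *
# wood silhouette in the scene view: first and last wood column on a few rows
m=cv2.inRange(cv2.cvtColor(capture("scene"),cv2.COLOR_RGB2HSV),(8,70,60),(30,220,255))
for r in range(160,248,5): print(r,''.join('#' if v else '.' for v in m[r,290:375]))
E
python3 chk.py
```

```text
160 .....................................................................................
165 .....................................................................................
170 .....................................................................................
175 ...........................................................##########################
180 ...........................................................##########################
185 ...........................................................##########################
190 ...........................................................##########################
195 ...........................####################............##########################
200 ..........................###########################################################
205 .........................############################################################
210 .........................############################################################
215 ........................#############################################################
220 ........................#############################################################
225 .............................########################################################
230 ........................................................#############################
235 ..........................................................###########################
240 ..........................................................###########################
245 ..........................................................###########################
```

```bash

python3 -m jog '[[-0.8,0,0,0],[0.6,0,-2,0],[0.7,0,-2,0],[0.7,0,-2,0],[0,0,0,0]]'|grep -E "pos|force"
python3 -m jog '[[0.8,0,-2,0],[0.8,0,-2,0],[0.8,0,-2,0],[0,0,0,0]]'|grep -E "pos|force"
python3 chk.py | sed -n 7,15p
```

```text
eef_pos: [0.5048, -0.0658, 0.0369]
force: [-1.5, -10.8, 2.9]
grip_force: 5.5
eef_pos: [0.5048, -0.0638, 0.043]
force: [-1.5, -13.8, 3.6]
grip_force: 6.7
190 ............................######.........................##########################
195 ...........................########################........##########################
200 ...........................##########################################################
205 ..........................###########################################################
210 .........................############################################################
215 .........................############################################################
220 .........................############################################################
225 ......................................###############################################
230 ........................................................#############################
```

```bash

python3 -m jog '[[-1,0,0,0],[0.6,0,-2,0],[0.7,0,-2,0],[0.8,0,-2,0],[0,0,0,0]]'|grep -E "pos|force"
python3 -m jog '[[0.9,0,-2,0],[0.9,0,-2,0],[1,0,-2,0],[0,0,0,0]]'|grep -E "pos|force"
```

```text
eef_pos: [0.5047, -0.0619, 0.0489]
force: [-1.3, -9.3, 2.6]
grip_force: 4.4
eef_pos: [0.5047, -0.0592, 0.055]
force: [-1.3, -9.4, 3.1]
grip_force: 4.8
```

```bash

python3 -m jog '[[-0.3,0,0,0],[1,0,-2,0],[1.1,0,-2,0],[1.1,0,-2,0],[0,0,0,0]]'|grep -E "pos|force"
python3 -m jog '[[1.1,0,-2,0],[1.2,0,-2,0],[0,0,0,0]]'|grep -E "pos|force"
python3 chk.py | sed -n 7,15p
```

```text
eef_pos: [0.5044, -0.0549, 0.0606]
force: [-0.3, -4.4, 2.3]
grip_force: 2.3
eef_pos: [0.5041, -0.052, 0.0644]
force: [0.4, -0.6, 0.6]
grip_force: 0.7
190 ...............................########....................##########################
195 ...............................##################..........##########################
200 .............................########################################################
205 .............................########################################################
210 .............................########################################################
215 .............................########################################################
220 .............................########################################################
225 ........................................#############################################
230 ....................................................#################################
```

```bash

python3 -m jog '[[1,0,0,0],[1,0,0,0],[0,0,0,0]]'|grep -E "pos|force"
python3 -m jog '[[1,0,0,0],[0,0,0,0]]'|grep -E "pos|force"
python3 chk.py | sed -n 5,15p
```

```text
eef_pos: [0.5043, -0.0513, 0.0646]
force: [-0.6, -7.0, 5.3]
grip_force: 4.4
eef_pos: [0.5043, -0.0509, 0.0649]
force: [-1.1, -10.8, 8.8]
grip_force: 6.4
180 ...........................................................##########################
185 ...........................................................##########################
190 ...............................########....................##########################
195 ...............................##################..........##########################
200 ..............................#######################################################
205 .............................########################################################
210 .............................########################################################
215 .............................########################################################
220 .............................########################################################
225 .........................................############################################
230 ....................................................#################################
```

```bash
python3 - <<'E'
from h import *
c=camera_info("scene");R=np.array(c["R"]);t=np.array(c["t"])
def pr(X):
    p=R@np.array(X)+t;return np.round([c["fx"]*p[0]/p[2]+c["cx"],c["fy"]*p[1]/p[2]+c["cy"]],1)
for y in(-.042,-.038,-.034):
  for z in(.065,.072,.08,.088): print(y,z,pr([.442,y,z]),pr([.572,y,z]))
im=capture("scene");m=cv2.inRange(cv2.cvtColor(im,cv2.COLOR_RGB2HSV),(8,70,60),(30,220,255))
for r in list(range(184,196))+list(range(218,230)): print(r,''.join('#' if v else '.' for v in m[r,310:350]))
tp=cv2.cvtColor(im,cv2.COLOR_RGB2GRAY)
cv2.imwrite("pics/l.png",cv2.resize(im[165:250,290:375],(600,600),interpolation=cv2.INTER_CUBIC)[:,:,::-1])
E
```

```text
-0.042 0.065 [320.9 188.2] [317.6 220.7]
-0.042 0.072 [320.8 186.8] [317.6 219.3]
-0.042 0.08 [320.8 185.2] [317.6 217.8]
-0.042 0.088 [320.8 183.5] [317.5 216.2]
-0.038 0.065 [322.1 188.3] [319.  220.8]
-0.038 0.072 [322.1 186.9] [318.9 219.4]
-0.038 0.08 [322.1 185.2] [318.9 217.8]
-0.038 0.088 [322.1 183.6] [318.9 216.2]
-0.034 0.065 [323.3 188.4] [320.3 220.9]
-0.034 0.072 [323.3 186.9] [320.3 219.5]
-0.034 0.08 [323.3 185.3] [320.2 217.9]
-0.034 0.088 [323.3 183.7] [320.2 216.3]
184 .......................................#
185 .......................................#
186 .......................................#
187 ............#..........................#
188 ............###........................#
189 ...........######......................#
190 ...........########....................#
191 ...........##########..................#
192 ...........############................#
193 ...........##############..............#
194 ...........################............#
195 ...........##################..........#
218 .........###############################
219 .........###############################
220 .........###############################
221 ............############################
222 ..............##########################
223 ................########################
224 ..................######################
225 .....................###################
226 .......................#################
227 .........................###############
228 ...........................#############
229 ..............................##########
```

The projection puts the trailing corner at z≈70 mm, y≈-38 mm. So the door is at ~37° with its lead edge settled on the bench, and the edge sits right at the fingertip. Pushing more forward than up from here should keep the edge bearing on the finger and sliding up it.

```bash

python3 -m jog '[[1,0,-1,0],[1,0,-1,0],[0,0,0,0]]'|grep -E "pos|force"
python3 -m jog '[[1,0,-1,0],[1,0,-1,0],[0,0,0,0]]'|grep -E "pos|force"
python3 chk.py | sed -n 5,15p
```

```text
eef_pos: [0.5044, -0.0489, 0.067]
force: [-1.9, -10.8, 7.6]
grip_force: 6.5
eef_pos: [0.5044, -0.0468, 0.069]
force: [-1.3, -9.7, 7.5]
grip_force: 6.4
180 ...........................................................##########################
185 ...........................................................##########################
190 .................................########..................##########################
195 ................................##################.........##########################
200 ...............................######################################################
205 ...............................######################################################
210 ..............................#######################################################
215 ..............................#######################################################
220 ................................#####################################################
225 ..........................................###########################################
230 ....................................................#################################
```

```bash

python3 -m jog '[[1.2,0,-0.9,0],[1.2,0,-0.9,0],[1.2,0,-0.9,0],[0,0,0,0]]'|grep -E "pos|force"
python3 -m jog '[[1.2,0,-0.8,0],[1.2,0,-0.8,0],[1.2,0,-0.8,0],[0,0,0,0]]'|grep -E "pos|force"
python3 chk.py | sed -n 5,15p
```

```text
eef_pos: [0.5045, -0.0435, 0.0719]
force: [-2.8, -12.4, 10.1]
grip_force: 7.5
eef_pos: [0.5045, -0.0401, 0.0745]
force: [-2.3, -12.4, 12.6]
grip_force: 8.7
180 ...........................................................##########################
185 ...........................................................##########################
190 ...................................########................##########################
195 ..................................################.........##########################
200 .................................####################################################
205 .................................####################################################
210 ................................#####################################################
215 ................................#####################################################
220 ...................................##################################################
225 ............................................#########################################
230 ....................................................#################################
```

The force ratio (~tan 45°) shows the fingertip bearing on the tilted 6 mm edge face, with the force aimed through the lead edge, so it's stable on the arc. I'll keep following the circle about the lead edge.

```bash

python3 -m jog '[[1.7,0,-1.6,0],[1.7,0,-1.6,0],[1.8,0,-1.5,0],[1.8,0,-1.5,0],[0,0,0,0]]'|grep -E "pos|force"
python3 chk.py | sed -n 4,14p
```

```text
eef_pos: [0.5045, -0.033, 0.0809]
force: [-1.8, -12.8, 13.3]
grip_force: 8.9
175 ...........................................................##########################
180 ...........................................................##########################
185 ......................................#....................##########################
190 .....................................########..............##########################
195 ....................................###############........##########################
200 ...................................##################################################
205 ...................................##################################################
210 ..................................###################################################
215 ..................................###################################################
220 ......................................###############################################
225 .............................................########################################
```

```bash

python3 -m jog '[[1.8,0,-1.5,0],[1.9,0,-1.5,0],[1.9,0,-1.4,0],[1.9,0,-1.4,0],[0,0,0,0]]'|grep -E "pos|force"
python3 -m jog '[[1.9,0,-1.3,0],[2,0,-1.3,0],[2,0,-1.2,0],[2,0,-1.2,0],[0,0,0,0]]'|grep -E "pos|force"
python3 chk.py | sed -n 4,14p
```

```text
eef_pos: [0.5045, -0.0254, 0.0869]
force: [-2.9, -12.5, 14.9]
grip_force: 9.7
eef_pos: [0.5045, -0.0174, 0.0921]
force: [-2.8, -12.5, 17.6]
grip_force: 10.6
175 ...........................................................##########################
180 ...........................................................##########################
185 ...........................................##..............##########################
190 ...........................................######..........##########################
195 .........................................#############.....##########################
200 .........................................############################################
205 ......................................###############################################
210 .....................................################################################
215 ......................................###############################################
220 ...........................................##########################################
225 ...............................................######################################
```

```bash

python3 -m jog '[[2,0,-1.4,0],[2,0,-1.4,0],[2.1,0,-1.3,0],[2.1,0,-1.2,0],[0,0,0,0]]'|grep -E "pos|force"
python3 -m jog '[[2.1,0,-1.2,0],[2.1,0,-1.2,0],[2.2,0,-1.1,0],[2.2,0,-1.1,0],[0,0,0,0]]'|grep -E "clock|pos|force"
python3 chk.py | sed -n 4,14p
```

```text
eef_pos: [0.5043, -0.0084, 0.0971]
force: [-1.9, -8.6, 14.2]
grip_force: 8.1
clock: 30.25
eef_pos: [0.504, 0.0009, 0.1012]
force: [-0.6, -3.8, 9.0]
grip_force: 5.1
175 ...........................................................##########################
180 ...........................................................##########################
185 .................................................##........##########################
190 ................................................#####......##########################
195 ...............................................########....##########################
200 ...............................................######################################
205 ...........................................##########################################
210 ..........................................###########################################
215 ............................................#########################################
220 ...............................................######################################
225 .................................................####################################
```

```bash

python3 -m jog '[[2.2,0,-0.7,0],[2.2,0,-0.6,0],[2.2,0,-0.6,0],[2.2,0,-0.6,0],[0,0,0,0]]'|grep -E "pos|force"
python3 -m jog '[[2.2,0,-0.6,0],[2.3,0,-0.5,0],[2.3,0,-0.5,0],[2.3,0,-0.5,0],[0,0,0,0]]'|grep -E "clock|pos|force"
python3 chk.py | sed -n 4,14p
```

```text
eef_pos: [0.504, 0.0098, 0.1039]
force: [-0.3, -3.7, 12.7]
grip_force: 6.1
clock: 31.3
eef_pos: [0.5038, 0.0191, 0.106]
force: [-0.6, -2.3, 11.9]
grip_force: 5.7
175 ...........................................................##########################
180 ...........................................................##########################
185 ...........................................................##########################
190 ......................................................##...##########################
195 .....................................................#####.##########################
200 .....................................................################################
205 ...............................................######################################
210 ...............................................######################################
215 ................................................#####################################
220 .................................................####################################
225 ...................................................##################################
```

```bash

python3 -m jog '[[2.4,0,-0.4,0],[2.4,0,-0.4,0],[2.4,0,-0.3,0],[2.4,0,-0.3,0],[0,0,0,0]]'|grep -E "pos|force"
python3 -m jog '[[2.4,0,-0.2,0],[2.4,0,-0.1,0],[2.4,0,-0.1,0],[2.4,0,0,0],[0,0,0,0]]'|grep -E "clock|pos|force"
python3 chk.py | sed -n 4,14p
```

```text
eef_pos: [0.5036, 0.029, 0.1072]
force: [-0.5, -0.4, 10.2]
grip_force: 5.1
clock: 32.35
eef_pos: [0.5035, 0.0386, 0.1077]
force: [-1.2, -1.5, 10.7]
grip_force: 5.2
175 ................................................................#####################
180 ...............................................................######################
185 ............................................................#.#######################
190 .............................................................########################
195 ............................................................#########################
200 ............................................................#########################
205 ....................................................#################################
210 ....................................................#################################
215 ....................................................#################################
220 ....................................................#################################
225 ....................................................#################################
```

```bash

python3 -m jog '[[2.5,0,0,0],[2.5,0,0,0],[2.5,0,0,0],[2.5,0,0,0],[0,0,0,0]]'|grep -E "pos|force"
python3 -m jog '[[2.5,0,0.1,0],[2.5,0,0.2,0],[2.5,0,0.2,0],[2.5,0,0.2,0],[0,0,0,0]]'|grep -E "clock|pos|force"
python3 - <<'E'
from h import *
a=capture("scene");b=capture("top")
cv2.imwrite("pics/m.png",np.hstack([cv2.resize(x,(400,400),interpolation=cv2.INTER_CUBIC) for x in(a[155:245,290:380],b[140:240,240:340])])[:,:,::-1])
E
```

```text
eef_pos: [0.5033, 0.0488, 0.1074]
force: [-0.3, 0.3, 7.7]
grip_force: 3.9
clock: 33.4
eef_pos: [0.5026, 0.0585, 0.1059]
force: [1.0, 0.1, 2.8]
grip_force: 1.4
```

View pics/m.png

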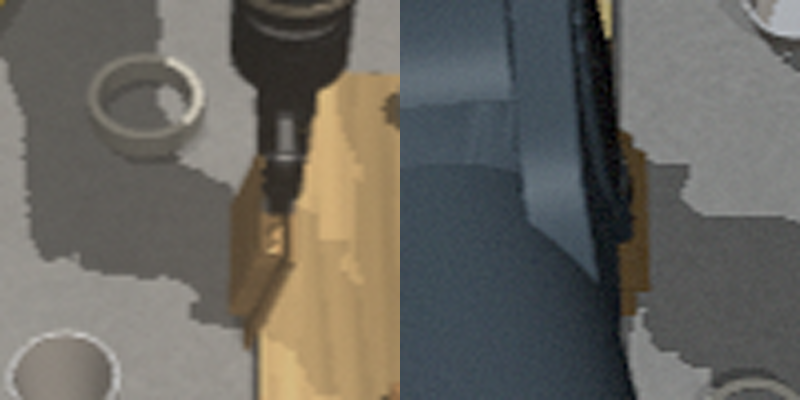

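The last view (left: scene, right: top) shows the door just past upright, field facing the bench side, with the fingertips on its upper edge at (275,210). I'll drag it a bit further over so it leans stably, then go behind it.

```bash

python3 -m jog '[[0,0,0.5,0],[2,0,0.4,0],[2.5,0,0.5,0],[2.5,0,0.5,0],[2.5,0,0.6,0],[0,0,0,0]]'|grep -E "pos|force"
python3 -m jog '[[2.5,0,0.6,0],[2.5,0,0.7,0],[2.5,0,0.7,0],[2.5,0,0.8,0],[0,0,0,0]]'|grep -E "clock|pos|force"
python3 chk.py
```

```text
eef_pos: [0.5024, 0.0679, 0.1033]
force: [-0.7, 0.1, -0.1]
grip_force: 0.0
clock: 34.6
eef_pos: [0.5023, 0.0779, 0.1006]
force: [-0.4, 0.0, -0.5]
grip_force: 0.0
160 .....................................................................................
165 .....................................................................................
170 .....................................................................................
175 ...........................................................#####................#####
180 ...........................................................######............########
185 ...........................................................######...........#########
190 ...........................................................#######..........#########
195 ...........................................................#######........###########
200 ............................................######################.......############
205 ............................................#########################################
210 ............................................#########################################
215 ...........................................##########################################
220 ...........................................##########################################
225 ...........................................##########################################
230 ..........................................................###########################
235 ..........................................................###########################
240 ..........................................................###########################
245 ..........................................................###########################
```

```bash
python3 - <<'E'
from h import *
for z in(0,.024,.03,.046): print(z,(ray("scene",(333,215),z)*1000).round(),(ray("scene",(334,198),z)*1000).round(),(ray("scene",(333,229),z)*1000).round())
capture("top")
for c in("scene","top"):
    for q in ("door","door_trail","door_lead"):
        print(c,q,[(np.round(d["at"],3).tolist(),round(d["p"],2)) for d in find_in(q,c) if .4<d["at"][0]<.62])
b=capture("top");h=cv2.cvtColor(b,cv2.COLOR_RGB2HSV)
m=cv2.inRange(h,(8,70,60),(30,220,255))
for r in range(160,230,5): print(r,''.join('#' if v else '.' for v in m[r,225:325]))
s=capture("scene")[196:232:5,325:385];print(cv2.cvtColor(s,cv2.COLOR_RGB2GRAY)[:,::2])
E
```

```text
0 [498.   1.   0.] [427.   1.   0.] [554.   5.   0.]
0.024 [516.   2.  24.] [446.   1.  24.] [571.   5.  24.]
0.03 [521.   2.  30.] [451.   2.  30.] [575.   5.  30.]
0.046 [533.   3.  46.] [464.   2.  46.] [586.   6.  46.]
scene door [([0.521, 0.058, 0.044], 0.56)]
scene door_trail [([0.519, 0.058, 0.045], 0.78)]
scene door_lead [([0.522, 0.054, 0.042], 0.64), ([0.55, 0.22, 0.026], 0.47)]
top door [([0.492, 0.033, 0.048], 0.55)]
top door_trail [([0.496, 0.038, 0.046], 0.82), ([0.568, 0.329, 0.023], 0.27)]
top door_lead [([0.495, 0.036, 0.05], 0.57)]
160 ........................................................############................................
165 ........................................................#############...............................
170 .........................................................############...............................
175 ............................................................##########################..............
180 ...............................................................#######################..............
185 ...............
[... 1226 characters left out ...]
106 107 101 137 178 162
  162 142 171 171 168 165 157 142 134 145 156 149]
 [ 94  96  97  98  98 102  96 114 120 105 104 106 108 105 128 161 179 184
  177 147 151 156 144 145 144 141 134 141 155 149]
 [ 93  95  94  92 123 160 133 162 175 103 107 107 102 103 129 167 179 184
  178 152 147 161 143 145 153 144 135 137 155 150]
 [148 149 147 130 133 157 134  90  88  96 102 107 120 132 139 165 179 180
  168 142 144 153 145 145 145 145 135 136 152 150]
 [146 148 147 132 126 161 158 152 165 170 174 172 176 176 177 176 178 174
  150 150 149 150 129 142 145 143 135 138 150 152]
 [150 146 149 132  99  80  81  79  82  78  83  79 180 179 182 186 180 179
  169 147 157 155 150 139 146 148 139 139 142 151]]
```

The door has gone over: it lies on the board field up (top ≈45 mm), but overhangs the edge by ~48 mm (lead edge at y≈3, board edge at y≈50). I'll go behind it and slide it fully onto the board by its field's side, tip above the board surface.

```bash

python3 -m jog '[[-30,0,0,0],[-30,0,0,0],[-30,0,0,0],[-16,0,0,0],[0,0,30,0],[0,0,30,0],[0,0,8,0],[0,0,0,0]]'|grep -E "pos|force"
python3 -m jog '[[5,0,0,0],[5,0,0,0],[5,0,0,0],[5,0,0,0],[5,0,0,0],[4,0,0,0],[4,0,0,0],[0,0,0,0]]'|grep -E "pos|force"
python3 -m jog '[[4,0,0,0],[4,0,0,0],[4,0,0,0],[4,0,0,0],[0,0,0,0]]'|grep -E "clock|pos|force"
```

```text
eef_pos: [0.5029, -0.0284, 0.0319]
force: [0.0, 0.8, 0.3]
grip_force: 0.0
eef_pos: [0.5033, 0.0051, 0.0327]
force: [-0.2, 0.1, -1.1]
grip_force: 0.0
clock: 37.2
eef_pos: [0.5031, 0.0211, 0.0327]
force: [0.7, 0.0, -0.6]
grip_force: 0.0
```

```bash
python3 chk.py|sed -n 6,17p
python3 - <<'E'
from h import *
for q in ("door",): 
  print([(np.round(d["at"],3).tolist(),round(d["p"],2)) for d in find_in(q,"scene") if .4<d["at"][0]<.62])
E
```

```text
185 ..............................................................#######################
190 ...........................................................##########################
195 ...........................................................##########################
200 .....................................................################################
205 ......................................................###############################
210 .....................................................################################
215 .....................................................################################
220 ................................................#####################################
225 ...............................................######################################
230 ..........................................................###########################
235 ..........................................................###########################
240 ..........................................................###########################
[([0.524, 0.076, 0.047], 0.71)]
```

Sliding (the door centre moved from y 58 to 76 mm). I'll push ~42 mm more, then retreat and check.

```bash

python3 -m jog '[[4,0,0,0],[4,0,0,0],[4,0,0,0],[4,0,0,0],[4,0,0,0],[4,0,0,0],[4,0,0,0],[4,0,0,0],[4,0,0,0],[3,0,0,0],[2,0,0,0],[0,0,0,0]]'|grep -E "clock|pos|force"
python3 -m jog '[[-5,0,0,0],[-10,0,-5,0],[-10,0,-30,0],[-30,0,-30,0],[-30,0,-30,0],[-30,0,-30,0],[-30,0,0,0],[-30,0,0,0],[-30,0,0,0],[0,0,0,0]]'|grep -E "clock|pos|force"
python3 chk.py|sed -n 6,17p
python3 - <<'E'
from h import *
b=capture("top")
for c in("scene","top"):
  for q in ("door","jar","sanding_block","cup","tape"): 
    print(c,q,[(np.round(d["at"],3).tolist(),round(d["p"],2)) for d in find_in(q,c)][:5])
g=cv2.Canny(cv2.cvtColor(b,cv2.COLOR_RGB2GRAY),40,100)
for r in range(170,226,3): print(r,''.join('#' if v else '.' for v in g[r,235:310]))
E
```

```text
clock: 38.5
eef_pos: [0.5026, 0.0619, 0.0327]
force: [-0.0, -0.0, 0.0]
grip_force: 0.0
clock: 39.5
eef_pos: [0.5052, -0.1471, 0.1581]
force: [-0.2, -0.8, -0.4]
grip_force: 0.0
185 ...........................................................##########################
190 ...........................................................##########################
195 ...........................................................##########################
200 ...........................................................##########################
205 ...........................................................##########################
210 ..........................................................###########################
215 ..........................................................###########################
220 ..........................................................###########################
225 ..........................................................###########################
230 ..........................................................###########################
235 ....................
[... 1594 characters left out ...]
..#.......##......................#..#...#..#.#.............
203 .................#......##........................#.#...#..#.#.............
206 .................#................................#.#...#..#.#.............
209 .................#...#............................#.#......#.#.............
212 ...............#.#...##############################.#....#.#.#............#
215 ...............#.#...#...................................#.#..#.........##.
218 ................##.#..###########################.######.#.#..#.........#..
221 .................#.....#....#..............................#..#.......#....
224 ....###........#.......#....#..............................#..#.......#....
```

The door is fully on the board, field up: its centre is at (508,108) mm, its top is at ~45 mm, and the stepped field edges show in the top view. The jar, sanding block, cup and tape read where they were at the start. Handing in.

```bash
python3 -c "
from station import *
print(job_done())"
```

```text
the job is handed in; nothing more can be done
None
```

I handed the job in at about 40 s: the door was pushed along the bench to the board, tipped up against its edge and flipped, ending flat and fully on the board with its raised field up. It slipped back once before the flip held. Squaring it up took one short press-and-drag from above, still flat on the bench. The jar, sanding block, cup and tape read where they started; the knife, brush and done_door were not re-checked.

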